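Pack the service tray and raise its carry handle

TASK

Pack the service tray: lay the brush, the spatula and the L-shaped bracket flat on the bottom of the compartments shaped for them (brush head in the wide end of its compartment; the spatula either way round), setting each down gently rather than dropping it. Then, with all three packed, swing the tray's carry handle up and over until it is fully home against its end stop, and let go. Leave the solder spool, the carton and the tin lid where they are.

Things in the scene. Friction and masses are not known exactly. Their poses are not given: they have to be found in the camera images.
- tray: Dark tray fixed to the bench, 180 (x) x 260 (y) x 30 mm high, outer walls 5 mm. Origin: centre of underside; x across the tray away from the folded handle, y along it, z up. Floor 6 mm up, black in the shape of each compartment, light elsewhere; grey blocks 12 mm high bound the three, with gaps for fingers beside the middles. Brush and bracket lie along y, the spatula along x at the +y end.
- brush_pocket (a point): Point on the floor of the brush compartment where the brush's origin belongs. The compartment lies along tray y, 164 mm long; its -y end is 26 mm wide, its +y end (for the head) 42 mm wide. Axes as the tray's.
- brush_pocket_head (a point): Point on the floor of the brush compartment's wide end, 75 mm to tray +y of brush_pocket, where the brush tip belongs.
- spatula_pocket (a point): Centre of the floor of the straight spatula compartment, 170 mm long along tray x and 32 mm wide, where the spatula's origin belongs. Axes as the tray's.
- bracket_pocket (a point): Point on the floor of the L-shaped bracket compartment where the bracket's origin belongs: middle of its long arm, which lies along tray y, 124 mm long, 32 mm wide. Its short arm leaves the -y end towards tray +x (bracket's own x along tray -y and own y along tray +x).
- bracket_pocket_toe (a point): Point on the compartment floor where the bracket's short-leg tip (bracket_toe) belongs.
- handle (a joint): Angle (rad) of the U-shaped carry handle about a hinge line along tray y: 0 folded level outside the tray's -x side, 1.57 upright, 1.85 at the end stop just past upright (the bar is then 39 mm to tray +x of the hinge line). Stiff: it stays where it is left; about 3 N at the bar moves it.
- handle_grip (a point): Middle of the handle's bar, on its axis: a round black rubber sleeve 18 mm in diameter, 110 mm long along tray y, 140 mm from the hinge line. When folded it lies 36 mm above the bench and 50 mm out from the tray's wall.
- handle_hinge (a point): Centre of the handle's hinge line, above the tray's origin, 36 mm above the bench. The handle's two side arms run outside the tray's ends, 139 mm either side of it.
- brush: Black brush lying flat, 150 mm long along its x: handle 16 mm wide and 16 mm high from x = -75 to +30 mm; head 32 mm wide, 16 mm high from +30 to +55 mm, then grey bristle block 28 mm wide to +75 mm. Origin: underside at mid-length (a good place to grip); x points to the head, z up. Starts on a 4 mm mat.
- brush_tip (a point): End of the brush's bristles, on the underside line, 75 mm along the brush's x from its origin.
- spatula: Flat pry spatula lying flat, 155 mm long along its x: black handle 18 mm wide, 14 mm high from x = -77.5 to +24.5 mm; steel blade 22 mm wide, 3 mm thick, at the bottom, to +77.5 mm. Origin: underside at mid-length (a good place to grip); x points to the blade tip, z up. Starts on the mat.
- bracket: Flat aluminium L-bracket, 8 mm thick, legs 22 mm wide. Long leg along its x from -55 to +55 mm, y from -11 to +11 mm; short leg from its +x end towards +y, x from +33 to +55 mm, out to y = +49 mm. Origin: underside, at the middle of the long leg (a good place to grip, across the leg); z up. Starts on the mat.
- bracket_toe (a point): Middle of the end of the bracket's short leg, on the underside, at x = +44, y = +49 mm of the bracket.
- spool: Bystander: steel-grey solder spool standing upright, 56 mm in diameter, 42 mm high; origin: centre of the underside.
- carton: Bystander: small open cardboard box 70 x 100 x 35 mm; origin: centre of the underside.
- tin_lid: Bystander: round aluminium lid 60 mm in diameter, 12 mm high; origin: centre of the underside.

How it is judged:
By the outcome, as a careful person would: the job done as asked, in the order asked, and still so for the second after the job is handed in, with the robot touching nothing.
It also fails if it takes over 72 s, if anything falls off the work surface, if the arm or the gripper's body presses on something with over 40 N, if the wrist force passes 120 N, or if a joint passes its speed limit or range.

ROBOT

A 6-joint arm with a two-finger parallel gripper is mounted at the origin on the work surface. World frame = base frame: x ahead of the robot, y to its left, z up, the work surface at z = 0. Lengths are in m, angles in rad, forces in N, time in s.
With the tool pointing down it reaches from about 0.375 to 0.975 m from the base axis. Payload 3.8 kg.
Tool frame: the origin (TCP) lies at the centre of the arm's flange, where the gripper is bolted on; the fingertips stand 173 mm ahead of it and the grasp point (between the pads) lies 155 mm ahead of it (bot.tip_reach is the distance from the TCP to the fingertips, in m); z points along the fingers, y is the line along which they close (so a half turn about z gives the same grasp; the last joint's range is limited). The gripper opens to 85 mm and grips with 20 to 120 N. Pads are 22 mm wide; open, the fingers measure 114 mm over their backs; the gripper's body (76 mm by 85 mm) begins 54 mm behind the grasp point. The pads swing forward as they close: fully open they stand 13 mm farther back than shut.
Start: joints at [1.184, 0.264, 1.604, -0, 1.274, -0.037], TCP at [0.231, 0.634, 0.405] pointing down, gripper open.
Joint ranges: [-2.63, 2.63], [-0.94, 2.18], [0.31, 2.57], [-1.31, 4.45], [0, 2.66], [-2.55, 2.55]. Speed limits (rad/s): [2.57, 2.57, 3.14, 3.14, 3.14, 3.14].

INTERFACE

Orientations are given as a rotation vector (axis times angle).
In Python, from workcell import bot gives the robot as it stands.
- The arm moves only by the tool drive_tool, never from a script. Its arguments are lists of equal length, an entry for each row: "claw": the finger opening in mm, from 0 to 85.4; "slide": the shift along the world's x, y, z each as a share of 0.5 m, from -1 to 1, a list of three; "yaw": the turn about the world's z as a share of 180 degrees, from -1 to 1. A call has 1 to 8 rows; each row is the pose to reach, as a shift and turn from the pose commanded when the call began, turning the shorter way round; what a row does not reach only later rows make up. A row lasts 1/12 s, in which the tool goes at most 41.7 mm and 7.16 degrees, less where a joint would pass 70% of its speed; a pose out of reach is approached as far as the arm can. A call with a number of a shift or a turn outside -1 to 1 is refused whole. A call with a gripper value outside its range is refused whole. The fingers move at their own pace and stop on an object; "newtons" is the grip in N (left out, the last holds). Time passes only in rows, so rows that repeat a pose let the fingers close. It gives the time, the measured TCP pose, the force, the opening and the grip force at its end, in the units of the state.
- bot.read_state(): the state, without advancing time (a new reading comes with each control period).
- bot.read_camera(name): name is "side" or "top" or "wrist"; returns a dict with "color" (400x640x3 uint8, red, green, blue), "depth" (400x640 float32, m along the optical axis (not along the pixel's ray), 0 where there is no reading), "mtx" (3x3 intrinsics, pixels), "eye" and "rotation" of the camera in the world. Camera axes: x right, y up, looking along -z (the intrinsics and any distortion apply to the point x, -y, -z); pixel columns grow to the right and rows downward; lengths in m; the calibration is good to about 2 mm. A picture is of the moment at which its call begins.
- bot.finish_job(): hands the job in; it is judged then, once.
The state is a dict: "time": time; "q": joint angles; "joint_vel": joint speeds; "joint_torque": joint torques, N m; "tool_pos": TCP position; "tcp_rot": TCP orientation; "wrist_force": force on the tool from outside, world axes, zero at the start; "torque": the same for the moment, N m; "width": opening from 0.0 (shut) to 1.0 (fully open); "grip_force": force on a finger pad.
Only numpy, scipy, OpenCV 4.12 (cv2) and the standard library are available. Lean on these libraries where they do the work, as an engineer would, in place of code of your own. Each camera call takes 0.05 s, during which the arm holds its last target. There are 200 camera calls.

## Working session

There is one attempt and no reset: what is moved stays moved. The work goes in short steps, Python scripts to look and compute and a tool call to move; the robot and the scene stay as the last step left them, time stands still between calls to the robot, and variables do not carry over. Pictures are saved under pics/ and viewed, at most 14 in all, crops included, and the job is handed in when it is done.

Besides the shell and the picture viewer there is one more tool, called as name([rows], argument=value, ...), one row to a line, values as JSON. drive_tool: Moves the arm, as the interface text tells. Shift numbers are shares of 0.5 m and turn numbers shares of 180 degrees, none past 1 either way. Its arguments: {"type":"object","properties":{"claw":{"type":"array","items":{"type":"number"}},"slide":{"type":"array","items":{"type":"array","items":{"type":"number"}}},"yaw":{"type":"array","items":{"type":"number"}},"newtons":{"type":"number"}},"required":["claw","slide","yaw"]}

```bash
ls; mkdir -p pics; cat > h.py <<'E'
import numpy as np, cv2
from workcell import bot
def cam(n):
    c=bot.read_camera(n); return c
def save(c,f): cv2.imwrite('pics/'+f,c['color'][:,:,::-1])
def ray(c,uv):
    uv=np.atleast_2d(uv).astype(float); K=c['mtx']
    d=np.c_[(uv[:,0]-K[0,2])/K[0,0],-(uv[:,1]-K[1,2])/K[1,1],-np.ones(len(uv))]
    return d@np.array(c['rotation']).T
def plane(c,uv,z):
    d=ray(c,uv); e=np.array(c['eye']); return e+d*((z-e[2])/d[:,2])[:,None]
def pts(c):
    v,u=np.mgrid[0:400,0:640]; uv=np.c_[u.ravel(),v.ravel()]
    return (np.array(c['eye'])+ray(c,uv)*c['depth'].ravel()[:,None]).reshape(400,640,3)
E
python3 - <<'E'
from h import *
for n in['top','side']:
    c=cam(n); save(c,n+'1.png'); print(n,c['eye'],c['rotation'],c['mtx'],{k for k in c})
    np.savez(n+'1.npz',**c)
print(bot.read_state())
E
```

```text
pics
top [ 0.41834554 -0.03367854  0.97237697] [ 0.10772278 -0.11465655 -1.58284115] [[431.42248482   0.         307.53894437]
 [  0.         431.42248482 203.85773243]
 [  0.           0.           1.        ]] {'eye', 'color', 'depth', 'rotation', 'mtx'}
side [ 0.160518   -0.65212257  0.70274564] [ 0.80707146 -0.24598893 -0.50052266] [[423.9748962    0.         322.8383606 ]
 [  0.         423.9748962  207.34249981]
 [  0.           0.           1.        ]] {'eye', 'color', 'depth', 'rotation', 'mtx'}
{'time': 0.1, 'q': array([ 1.18409234e+00,  2.64698579e-01,  1.60524889e+00,  3.64771480e-05,
        1.27371100e+00, -3.69055406e-02]), 'joint_vel': array([-0.00014191, -0.00350218, -0.00236219,  0.00089423,  0.00139443,
        0.00053242]), 'joint_torque': array([-3.64312164e-04, -5.16711867e+01, -3.68587196e+01, -6.71195971e-05,
        6.24297943e-03, -7.77966670e-05]), 'tool_pos': array([0.23121044, 0.6338353 , 0.40346598]), 'tcp_rot': array([-0.54659987, -3.09319904,  0.00316047]), 'wrist_force': array([-0.76248722,  0.90343559, -0.08668274]), 'torque': array([-0.0514036 , -0.00495691,  0.04349027]), 'grip_force': 0.0, 'width': 0.9942577392193851}
```

Rotation is a rotation vector; I'll convert.

```bash
sed -i "s/def cam(n):/R=lambda r: cv2.Rodrigues(np.array(r,float))[0]\ndef cam(n):/; s/np.array(c\['rotation'\]).T/R(c['rotation']).T/" h.py
```

```text
(no output)
```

View pics/top1.png

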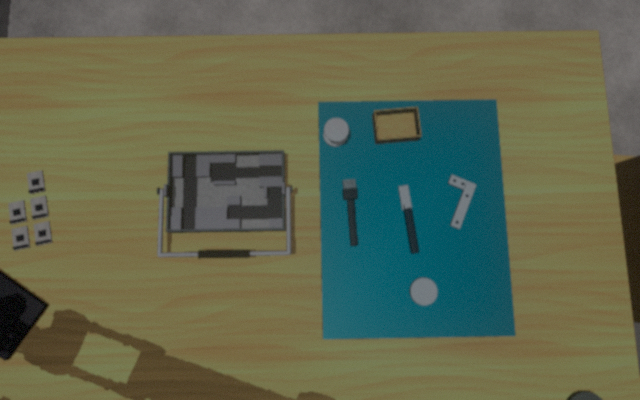

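View pics/side1.png

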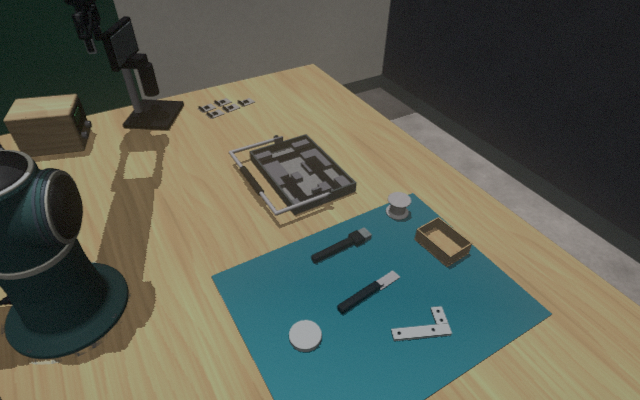

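The top view shows the tray at (168–286, 151–232) with its handle folded below it (bar at (224, 254)). The brush is at (350, 212), the spatula at (408, 218) and the bracket at (462, 200); the spool, carton and lid are at (336, 131), (397, 125) and (424, 291). The side view agrees. World +x is up in the image and +y is left.

```bash
cat > m.py <<'E'
from h import *
c=dict(np.load('top1.npz')); P=pts(c); hsv=cv2.cvtColor(c['color'],cv2.COLOR_RGB2HSV)
print('bench z',np.median(P[300:390,150:300,2]),'mat z',np.median(P[250:330,440:500,2]),np.std(P[250:330,440:500,2]))
teal=cv2.inRange(hsv,(80,100,30),(105,255,255))
m=cv2.bitwise_not(teal); m[:102]=0;m[335:]=0;m[:,:322]=0;m[:,495:]=0
n,l,s,ce=cv2.connectedComponentsWithStats(m)
for i in range(1,n):
    if s[i,4]<100: continue
    v,u=np.where(l==i); z=P[v,u,2]
    uv=np.c_[u,v].astype(float); w=plane(c,uv,0.012)[:,:2]
    (cx,cy),(a,b),t=cv2.minAreaRect((w*1000).astype(np.float32))
    print(i,s[i],'mean',w.mean(0).round(4),'rect',round(cx,1),round(cy,1),round(a,1),round(b,1),round(t,1),'z',np.percentile(z,[5,50,95]).round(4))
# rectified tray at z=.006 and mat
def rect(z,x0,x1,y0,y1,s,f):
    xs=np.arange(x1,x0,-s); ys=np.arange(y1,y0,-s)
    X,Y=np.meshgrid(xs,ys,indexing='ij'); W=np.stack([X,Y,np.full_like(X,z)],-1)-c['eye']
    q=W@R(c['rotation']); K=c['mtx']
    u=K[0,0]*q[...,0]/-q[...,2]+K[0,2]; v=K[1,1]*-q[...,1]/-q[...,2]+K[1,2]
    im=cv2.remap(c['color'],u.astype(np.float32),v.astype(np.float32),cv2.INTER_CUBIC)
    im=cv2.convertScaleAbs(im,alpha=2)
    for i in range(0,im.shape[0],int(round(.05/s))): im[i,::4]=(255,0,0)
    for j in range(0,im.shape[1],int(round(.05/s))): im[::4,j]=(255,0,0)
    cv2.imwrite('pics/'+f,im[:,:,::-1])
rect(.006,.30,.60,.0,.35,.0005,'tray_r.png') if 0 else None
v,u=np.where((P[...,2]>.022)&(P[...,2]<.034)); sel=(u>150)&(u<300)&(v>140)&(v<240)
w=P[v[sel],u[sel]]; print('tray rim',w.min(0),w.max(0)); print(cv2.minAreaRect((w[:,:2]*1000).astype(np.float32)))
x0,x1=w[:,0].min(),w[:,0].max();y0,y1=w[:,1].min(),w[:,1].max()
print(x0,x1,y0,y1)
X1=round(x1+.03,2);Y1=round(y1+.03,2)
rect(.006,X1-.28,X1,Y1-.34,Y1,.0005,'tray_r.png'); print('tray_r origin x1,y1',X1,Y1)
E
python3 m.py
```

```text
bench z -0.00017660621154114153 mat z 0.00409917666309112 0.06082287060335645
4 [ 372  106   50   38 1609] mean [ 0.738  -0.2475] rect 738.0 -247.6 82.5 110.0 4.4 z [0.0041 0.0085 0.0393]
5 [323 117  27  30 635] mean [ 0.7225 -0.1061] rect 722.5 -107.1 60.0 69.2 88.8 z [0.0039 0.0451 0.0481]
6 [448 175  29  54 705] mean [ 0.5617 -0.3863] rect 556.3 -371.6 61.9 111.9 66.1 z [0.0056 0.0118 0.0147]
7 [343 179  14  66 475] mean [ 0.5513 -0.1355] rect 537.0 -136.3 147.4 28.1 2.6 z [0.016  0.0191 0.0223]
8 [398 185  16  44 307] mean [ 0.5597 -0.2593] rect 545.6 -260.8 99.6 23.9 6.8 z [0.0038 0.0076 0.0188]
11 [410 277  28  29 631] mean [ 0.3586 -0.2893] rect 358.7 -289.7 59.1 60.4 87.2 z [0.0104 0.0159 0.019 ]
tray rim [0.48378246 0.01310031 0.02202534] [0.67774747 0.28869075 0.03398757]
((581.8779296875, 150.99647521972656), (193.1471710205078, 275.22882080078125), 0.6823917031288147)
0.4837824584140162 0.6777474683236349 0.013100309250735659 0.28869074764333824
tray_r origin x1,y1 0.71 0.32
```

View pics/tray_r.png

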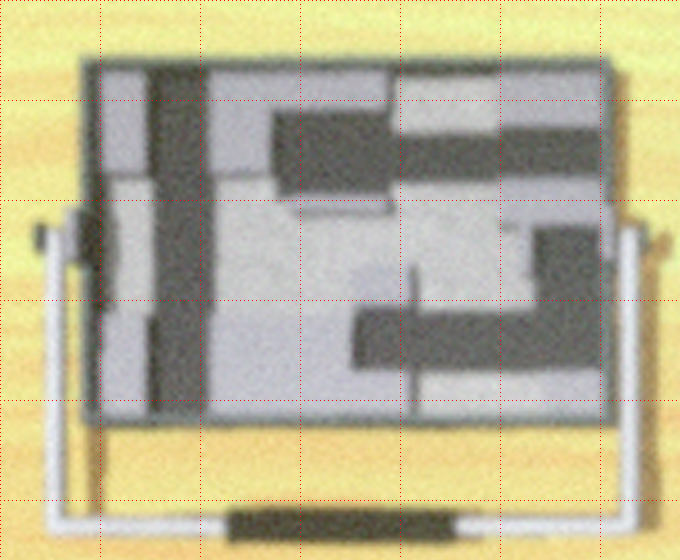

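The rectified tray picture (0.5 mm per px, x = 0.71 − row/2000, y = 0.32 − col/2000) shows the following:
- **Rim:** cols 82–612, rows 58–425, which puts the tray centre at about (0.5855, 0.142) with yaw about 0.
- **Pockets:** the spatula column is centred at col 184, the brush at row 157, and the bracket's long arm at row 340 with its toe at the lower right pointing +x.
- **Handle:** the bar is at row 525, so x is about 0.446.

Next I'll measure the three objects more accurately.

```bash
cat > o.py <<'E'
from h import *
c=dict(np.load('top1.npz')); im=cv2.GaussianBlur(c['color'],(3,3),0).astype(int)
d=im[...,2]-im[...,0]
print('teal d',np.median(d[250:330,440:500]))
m=((d<np.median(d[250:330,440:500])*.5)*255).astype(np.uint8)
for nm,(u0,u1,v0,v1),zt in [('brush',(338,362,172,252),.020),('spat',(394,424,178,262),.012),('brk',(442,482,168,236),.012)]:
    k=np.zeros_like(m);k[v0:v1,u0:u1]=m[v0:v1,u0:u1]
    cs=max(cv2.findContours(k,0,cv2.CHAIN_APPROX_NONE)[0],key=cv2.contourArea)
    kk=np.zeros_like(m);cv2.drawContours(kk,[cs],-1,255,-1)
    v,u=np.where(kk); w=(plane(c,np.c_[u,v],zt)[:,:2]*1000).astype(np.float32)
    r=cv2.minAreaRect(w); 
    print(nm,cv2.boundingRect(cs),np.round(w.mean(0),1),[np.round(a,1) for a in r])
    b=cv2.boxPoints(r)
    if nm!='brk':
        L=cv2.fitLine(w,cv2.DIST_L2,0,.01,.01).ravel(); L*= 1 if L[0]>0 else 1
        s=(w-L[2:])@L[:2]; print('  line yaw',np.degrees(np.arctan2(L[1],L[0])),'ends',L[2:]+L[:2]*s.min(),L[2:]+L[:2]*s.max())
        # per-row widths
        t=np.array([-L[1],L[0]]); q=(w-L[2:])@t
        for a in np.arange(s.min(),s.max(),12): 
            e=(s>=a)&(s<a+12); print('   %.0f: %.1f %.1f'%(a,q[e].min(),q[e].max()),end='')
        print()
    else: print(np.round(b,1)); print(np.round(cv2.approxPolyDP(w[cv2.convexHull(w,returnPoints=False).ravel()].reshape(-1,1,2),6,True).reshape(-1,2),1))
E
python3 o.py
```

```text
teal d 87.0
brush (343, 179, 15, 67) [ 546.7 -134.9] [array([ 534.9, -132.7]), array([ 29.5, 148. ]), np.float64(89.3)]
  line yaw 2.7297702 ends [ 460.80463 -138.98322] [ 609.24493 -131.90564]
   -86: -8.2 7.2   -74: -7.1 7.0   -62: -5.7 6.2   -50: -6.6 7.3   -38: -7.3 6.5   -26: -6.3 7.4   -14: -7.2 6.8   -2: -7.9 7.7   10: -13.6 13.5   22: -14.6 15.4   34: -15.4 14.4   46: -14.2 13.6   58: -12.1 12.7
spat (398, 185, 20, 68) [ 525.3 -263.9] [array([ 519.2, -263.8]), array([152.7,  23.5]), np.float64(6.8)]
  line yaw 7.6519756 ends [ 443.65768 -274.8667 ] [ 595.0485  -254.52704]
   -82: -6.9 7.9   -70: -7.7 8.1   -58: -7.9 8.3   -46: -8.2 8.1   -34: -8.4 7.9   -22: -8.3 7.2   -10: -8.5 7.4   2: -9.2 7.2   14: -11.2 11.9   26: -11.1 12.1   38: -11.5 11.9   50: -11.3 11.5   62: -11.6 11.7
brk (448, 175, 28, 54) [ 561.7 -386. ] [array([ 556.3, -371.5]), array([ 62.2, 112.4]), np.float64(66.1)]
[[ 492.3 -377.2]
 [ 595.1 -422.7]
 [ 620.3 -365.8]
 [ 517.5 -320.3]]
[[ 616.4 -366. ]
 [ 602.6 -358.3]
 [ 504.8 -356.8]
 [ 495.5 -376.4]
 [ 594.8 -419.1]]
```

drive_tool([
  [0.062, -0.078, 0],
  [0.085, -0.156, -0.02],
  [0.108, -0.234, -0.04],
  [0.13, -0.312, -0.06],
  [0.155, -0.39, -0.08],
  [0.178, -0.468, -0.1],
  [0.2, -0.546, -0.12],
  [0.22, -0.62, -0.14],
], claw=[60, 60, 60, 60, 60, 60, 60, 60], yaw=[0, 0, 0, 0, 0, 0, -0.01, -0.022])

```text
time: 0.77
tool_pos: [0.3395, 0.3283, 0.3356]
tcp_rot: [-0.655, -3.073, 0.0]
wrist_force: [1.9, -0.9, 0.8]
width: 0.7
grip_force: 0.0
```

```bash
cat >> h.py <<'E'
def st():
    s=bot.read_state(); r=R(s['tcp_rot']); print('t',round(s['time'],2),'tcp',s['tool_pos'].round(4),'ydir',round(np.degrees(np.arctan2(r[1,1],r[0,1])),2),'w',round(s['width']*85.4,1),'g',round(s['grip_force'],1),'F',s['wrist_force'].round(1)); return s
def to(x,y,z,yd):
    s=st(); r=R(s['tcp_rot']); a=np.degrees(np.arctan2(r[1,1],r[0,1]))
    print('slide',((np.array([x,y,z])-s['tool_pos'])/.5).round(4),'yaw',round(((yd-a+180)%360-180)/180,4), 'dist',np.linalg.norm(np.array([x,y,z])-s['tool_pos']).round(3))
E
python3 -c "
from h import *
to(.5486,-.3889,.25,66.1); print(bot.tip_reach)"
```

```text
t 0.77 tcp [0.3395 0.3283 0.3356] ydir 65.94 w 59.8 g 0.0 F [ 1.9 -0.9  0.8]
slide [ 0.4182 -1.4345 -0.1711] yaw 0.0009 dist 0.752
0.1734
```

drive_tool([
  [0.023, -0.078, -0.01],
  [0.046, -0.156, -0.02],
  [0.069, -0.234, -0.03],
  [0.092, -0.312, -0.04],
  [0.115, -0.39, -0.05],
  [0.138, -0.468, -0.06],
  [0.161, -0.546, -0.07],
  [0.18, -0.62, -0.074],
], claw=[60, 60, 60, 60, 60, 60, 60, 60], yaw=[0, 0, 0, 0, 0, 0, 0, 0])

```text
time: 1.43
tool_pos: [0.4293, 0.0182, 0.2986]
tcp_rot: [-0.654, -3.072, 0.0]
wrist_force: [1.0, 0.5, -0.0]
width: 0.703
grip_force: 0.0
```

drive_tool([
  [0.023, -0.078, -0.01],
  [0.046, -0.156, -0.02],
  [0.069, -0.234, -0.03],
  [0.092, -0.312, -0.04],
  [0.115, -0.39, -0.05],
  [0.138, -0.468, -0.06],
  [0.161, -0.546, -0.07],
  [0.18, -0.62, -0.074],
], claw=[60, 60, 60, 60, 60, 60, 60, 60], yaw=[0, 0, 0, 0, 0, 0, 0, 0])

```text
time: 2.1
tool_pos: [0.5195, -0.2918, 0.261]
tcp_rot: [-0.654, -3.071, -0.001]
wrist_force: [0.5, 0.4, -0.0]
width: 0.705
grip_force: 0.0
```

```bash
python3 -c "
from h import *
to(.5486,-.3889,.25,66.1)"
```

```text
t 2.1 tcp [ 0.5195 -0.2918  0.261 ] ydir 65.96 w 60.2 g 0.0 F [ 0.5  0.4 -0. ]
slide [ 0.0583 -0.1942 -0.022 ] yaw 0.0008 dist 0.102
```

drive_tool([
  [0.02, -0.07, -0.01],
  [0.04, -0.14, -0.019],
  [0.055, -0.185, -0.019],
  [0.055, -0.185, -0.019],
  [0.055, -0.185, -0.019],
], claw=[60, 60, 60, 60, 60], yaw=[0, 0, 0, 0, 0])

```text
time: 2.52
tool_pos: [0.5469, -0.3834, 0.252]
tcp_rot: [-0.656, -3.071, -0.001]
wrist_force: [-0.4, -0.3, 0.1]
width: 0.697
grip_force: 0.0
```

```bash
python3 -c "
from h import *
to(.5486,-.3889,.178,66.1); c=cam('wrist'); save(c,'w1.png'); np.savez('w1.npz',**c)
K=c['mtx']
def px(x,y,z):
    q=(np.array([x,y,z])-c['eye'])@R(c['rotation']); return (K[0,0]*q[0]/-q[2]+K[0,2]).round(), (-K[1,1]*q[1]/-q[2]+K[1,2]).round()
print('origin px',px(.5486,-.3889,.012))
import math
a=math.radians(-23.9)
for bx,by in [(-55,-11),(-55,11),(55,-11),(55,49),(33,49)]: print((bx,by),px(.5486+(bx*math.cos(a)-by*math.sin(a))/1e3,-.3889+(bx*math.sin(a)+by*math.cos(a))/1e3,.012))
"
```

```text
t 2.52 tcp [ 0.5469 -0.3834  0.252 ] ydir 65.88 w 59.5 g 0.0 F [-0.4 -0.3  0.1]
slide [ 0.0033 -0.0111 -0.1479] yaw 0.0012 dist 0.074
origin px (np.float64(308.0), np.float64(216.0))
(-55, -11) (np.float64(289.0), np.float64(127.0))
(-55, 11) (np.float64(326.0), np.float64(127.0))
(55, -11) (np.float64(292.0), np.float64(293.0))
(55, 49) (np.float64(382.0), np.float64(293.0))
(33, 49) (np.float64(383.0), np.float64(263.0))
```

View pics/w1.png

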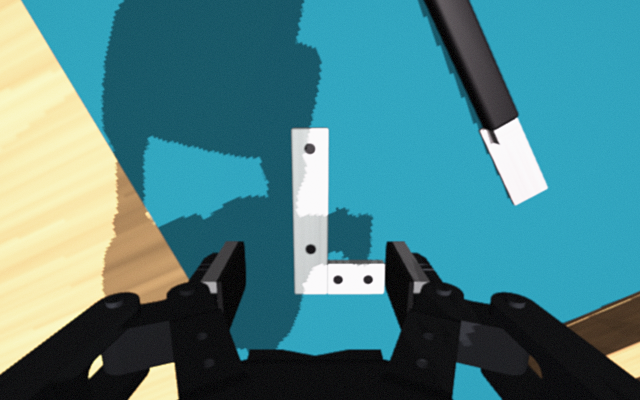

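The wrist view shows the bracket's long leg at cols 292–328 and rows 128–294, within 3 px (about 1.5 mm) of the prediction. The estimate is good, so I'll descend and grip.

drive_tool([
  [0, 0.002, -0.04],
  [0, 0.002, -0.08],
  [0, 0.002, -0.11],
  [0, 0.002, -0.13],
  [0, 0.002, -0.14],
  [0, 0.002, -0.144],
  [0, 0.002, -0.144],
  [0, 0.002, -0.144],
], claw=[60, 60, 60, 60, 60, 60, 60, 60], yaw=[0, 0, 0, 0, 0, 0, 0, 0])

```text
time: 3.23
tool_pos: [0.5476, -0.3813, 0.1817]
tcp_rot: [0.653, 3.072, -0.001]
wrist_force: [0.4, -0.2, -0.4]
width: 0.703
grip_force: 0.0
```

drive_tool([
  [0, 0, 0],
  [0, 0, 0],
  [0, 0, 0],
  [0, 0, 0],
  [0, 0, 0],
  [0, 0, 0],
  [0, 0, 0],
  [0, 0, 0],
], claw=[15, 15, 15, 15, 15, 15, 15, 15], yaw=[0, 0, 0, 0, 0, 0, 0, 0], newtons=50)

```text
time: 3.9
tool_pos: [0.5476, -0.3816, 0.182]
tcp_rot: [0.653, 3.071, -0.001]
wrist_force: [-0.6, -0.2, 6.4]
width: 0.236
grip_force: 49.3
```

```bash
python3 -c "
from h import *
to(.5405,.0795,.25,0.5)"
```

```text
t 3.9 tcp [ 0.5476 -0.3816  0.182 ] ydir 65.99 w 20.2 g 49.3 F [-0.6 -0.2  6.4]
slide [-0.0141  0.9223  0.136 ] yaw -0.3639 dist 0.466
```

The arm settled 4 mm high, because a row that falls short is not carried over to the next call. I'll regrip lower.

drive_tool([
  [0, 0, 0],
  [0, 0, 0],
  [0, -0.008, -0.003],
  [0, -0.012, -0.006],
  [0, -0.012, -0.008],
  [0, -0.012, -0.008],
], claw=[36, 36, 36, 36, 36, 36], yaw=[0, 0, 0, 0, 0, 0])

```text
time: 4.4
tool_pos: [0.547, -0.3875, 0.1765]
tcp_rot: [-0.654, -3.072, -0.0]
wrist_force: [-0.1, 0.1, -0.3]
width: 0.422
grip_force: 0.0
```

```bash
python3 -c "
from h import *
st()"
```

```text
t 4.4 tcp [ 0.547  -0.3875  0.1765] ydir 65.98 w 36.1 g 0.0 F [-0.1  0.1 -0.3]
```

drive_tool([
  [0, 0, 0.005],
  [0, 0, 0.005],
  [0, 0, 0.005],
  [0, 0, 0.005],
  [0, 0, 0.005],
  [0, 0, 0.005],
  [0, 0, 0.005],
], claw=[36, 15, 15, 15, 15, 15, 15], yaw=[0, 0, 0, 0, 0, 0, 0])

```text
time: 4.98
tool_pos: [0.5474, -0.3873, 0.1798]
tcp_rot: [0.653, 3.072, -0.0]
wrist_force: [0.4, 0.7, 3.4]
width: 0.235
grip_force: 49.9
```

```bash
python3 -c "
from h import *
to(.5405,.0795,.25,0.5)"
```

```text
t 4.98 tcp [ 0.5474 -0.3873  0.1798] ydir 66.0 w 20.1 g 49.9 F [0.4 0.7 3.4]
slide [-0.0138  0.9335  0.1404] yaw -0.3639 dist 0.472
```

drive_tool([
  [0, 0, 0.05],
  [0, 0, 0.12],
  [0, 0.05, 0.16],
  [0, 0.12, 0.16],
  [-0.002, 0.19, 0.16],
  [-0.004, 0.26, 0.16],
  [-0.006, 0.33, 0.16],
  [-0.008, 0.4, 0.16],
], claw=[15, 15, 15, 15, 15, 15, 15, 15], yaw=[0, 0, -0.035, -0.07, -0.105, -0.14, -0.175, -0.21])

```text
time: 5.65
tool_pos: [0.5424, -0.1856, 0.2588]
tcp_rot: [-1.621, -2.69, 0.0]
wrist_force: [0.4, -0.6, -1.1]
width: 0.238
grip_force: 49.4
```

drive_tool([
  [0, 0.07, 0],
  [-0.001, 0.14, 0],
  [-0.002, 0.21, 0],
  [-0.003, 0.28, 0],
  [-0.004, 0.35, 0],
  [-0.005, 0.42, 0],
  [-0.006, 0.48, 0],
  [-0.006, 0.53, 0],
], claw=[15, 15, 15, 15, 15, 15, 15, 15], yaw=[-0.03, -0.06, -0.09, -0.11, -0.13, -0.14, -0.15, -0.154])

```text
time: 6.32
tool_pos: [0.5393, 0.0799, 0.2588]
tcp_rot: [-2.212, -2.23, 0.001]
wrist_force: [-0.0, 0.4, -1.1]
width: 0.232
grip_force: 49.4
```

drive_tool([
  [0, 0.006, 0],
  [0, 0.006, 0],
  [0, 0.006, 0],
], claw=[15, 15, 15], yaw=[0, 0, 0])

```text
time: 6.57
tool_pos: [0.5398, 0.0806, 0.2589]
tcp_rot: [-2.211, -2.232, 0.002]
wrist_force: [0.7, -0.0, -1.0]
width: 0.231
grip_force: 49.4
```

```bash
python3 -c "
from h import *
to(.5405,.081,.22,0.5); c=cam('wrist'); save(c,'w2.png'); np.savez('w2.npz',**c)"
```

```text
t 6.57 tcp [0.5398 0.0806 0.2589] ydir 0.55 w 19.7 g 49.4 F [ 0.7 -0.  -1. ]
slide [ 0.0013  0.0008 -0.0777] yaw -0.0003 dist 0.039
```

View pics/w2.png

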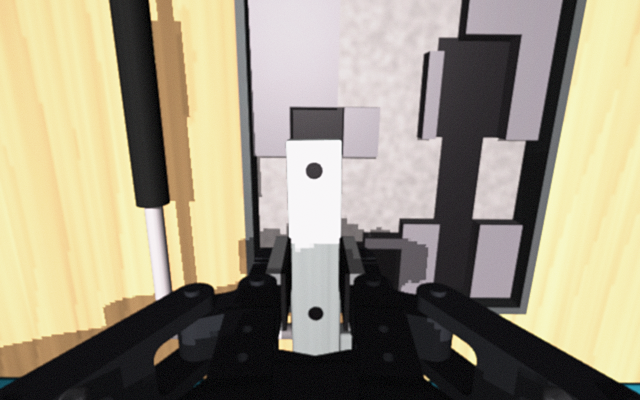

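The wrist view shows the bracket held straight, with its near end at (315, 140). The bracket pocket's +y end is the dark area at cols 291–343, row 108; the brush pocket's narrow floor is at cols 438–482, rows 140–220.

```bash
python3 - <<'E'
from h import *
c=dict(np.load('w2.npz'))
f=lambda uv,z:print(uv,z,plane(c,[uv],z)[0].round(4))
for z in(.006,.018):
    f((291,130),z);f((343,130),z);f((317,107),z)
f((439,180),.006);f((480,180),.006);f((247,100),.03);f((235,0),.03);f((527,312),.03);f((578,40),.03)
P=pts(c)
for uv in[(270,60),(310,125),(400,80),(360,130),(460,180),(480,80),(500,180)]: print(uv,P[uv[1],uv[0]].round(4))
E
```

```text
(291, 130) 0.006 [0.5245 0.1284 0.006 ]
(343, 130) 0.006 [0.5571 0.1288 0.006 ]
(317, 107) 0.006 [0.5406 0.1426 0.006 ]
(291, 130) 0.018 [0.5253 0.1294 0.018 ]
(343, 130) 0.018 [0.5561 0.1297 0.018 ]
(317, 107) 0.018 [0.5405 0.1428 0.018 ]
(439, 180) 0.006 [0.6207 0.0973 0.006 ]
(480, 180) 0.006 [0.6474 0.0976 0.006 ]
(247, 100) 0.03 [0.5021 0.1463 0.03  ]
(235, 0) 0.03 [0.498  0.1955 0.03  ]
(527, 312) 0.03 [0.678  0.0158 0.03  ]
(578, 40) 0.03 [0.6769 0.1785 0.03  ]
(270, 60) [0.5138 0.1681 0.0189]
(310, 125) [0.5364 0.1316 0.0061]
(400, 80) [0.591  0.159  0.0046]
(360, 130) [0.5662 0.1299 0.0182]
(460, 180) [0.634  0.0977 0.0069]
(480, 80) [0.6391 0.1595 0.0059]
(500, 180) [0.6603 0.0978 0.0063]
```

drive_tool([
  [0.002, 0, -0.04],
  [0.002, 0, -0.08],
  [0.002, 0, -0.11],
  [0.002, 0, -0.13],
  [0.002, 0, -0.138],
  [0.002, 0, -0.142],
  [0.002, 0, -0.144],
  [0.002, 0, -0.144],
], claw=[15, 15, 15, 15, 15, 15, 15, 15], yaw=[0, 0, 0, 0, 0, 0, 0, 0])

```text
time: 7.28
tool_pos: [0.5417, 0.0806, 0.188]
tcp_rot: [2.212, 2.23, 0.001]
wrist_force: [-0.2, -0.1, -0.8]
width: 0.236
grip_force: 49.4
```

```bash
python3 -c "
from h import *
to(.5407,.081,.1818,0.5)"
```

```text
t 7.28 tcp [0.5417 0.0806 0.188 ] ydir 0.46 w 20.1 g 49.4 F [-0.2 -0.1 -0.8]
slide [-0.0019  0.0009 -0.0124] yaw 0.0002 dist 0.006
```

drive_tool([
  [-0.001, 0, -0.004],
  [-0.001, 0, -0.008],
  [-0.001, 0, -0.01],
  [-0.001, 0, -0.012],
  [-0.001, 0, -0.012],
  [-0.001, 0, -0.012],
], claw=[15, 15, 15, 15, 15, 15], yaw=[0, 0, 0, 0, 0, 0])

```text
time: 7.78
tool_pos: [0.5407, 0.0809, 0.1818]
tcp_rot: [2.212, 2.231, 0.0]
wrist_force: [-1.7, -0.1, 3.5]
width: 0.236
grip_force: 49.8
```

```bash
python3 -c "
from h import *
st()"
```

```text
t 7.78 tcp [0.5407 0.0809 0.1818] ydir 0.49 w 20.2 g 49.8 F [-1.7 -0.1  3.5]
```

drive_tool([
  [0, 0, 0],
  [0, 0, 0],
  [0, 0, 0],
  [0, 0, 0],
  [0, 0, 0.02],
  [0, 0, 0.08],
  [0, 0, 0.15],
  [0, 0, 0.17],
], claw=[31, 31, 31, 31, 31, 31, 31, 31], yaw=[0, 0, 0, 0, 0, 0, 0, 0])

```text
time: 8.45
tool_pos: [0.5427, 0.0811, 0.272]
tcp_rot: [2.209, 2.227, 0.01]
wrist_force: [2.2, 0.8, 0.7]
width: 0.366
grip_force: 0.0
```

drive_tool([
  [0, -0.04, 0],
  [0, -0.08, 0],
  [0, -0.12, 0],
  [0, -0.16, 0],
  [0, -0.2, 0],
  [-0.01, -0.24, 0],
  [-0.01, -0.28, 0],
  [-0.01, -0.32, 0],
], claw=[50, 50, 50, 50, 50, 50, 50, 50], yaw=[-0.038, -0.076, -0.114, -0.152, -0.19, -0.228, -0.266, -0.304])

```text
time: 9.12
tool_pos: [0.5353, -0.0801, 0.2669]
tcp_rot: [2.993, 0.956, 0.001]
wrist_force: [-0.5, 0.2, -0.5]
width: 0.586
grip_force: 0.0
```

drive_tool([
  [0, -0.04, 0],
  [0, -0.08, 0],
  [0, -0.1, 0],
  [0, -0.11, 0],
  [0, -0.112, 0],
  [0, -0.112, 0],
  [0, -0.112, 0],
  [0, -0.112, 0],
], claw=[50, 50, 50, 50, 50, 50, 50, 50], yaw=[-0.038, -0.076, -0.114, -0.145, -0.165, -0.18, -0.184, -0.184])

```text
time: 9.78
tool_pos: [0.5356, -0.1353, 0.2667]
tcp_rot: [3.141, 0.073, 0.001]
wrist_force: [-0.0, -0.8, 1.1]
width: 0.584
grip_force: 0.0
```

```bash
python3 - <<'E'
from h import *
c=cam('wrist'); np.savez('w3.npz',**c); save(c,'w3.png')
to(.535,-.1354,.19,-87.3)
t=cam('top'); np.savez('top2.npz',**t)
im=cv2.GaussianBlur(c['color'],(3,3),0).astype(int); d=im[...,2]-im[...,0]
g=im.sum(2); print(np.median(d),np.median(g))
m=((d<40)*255).astype(np.uint8)
for k in cv2.findContours(m,0,2)[0]:
    if cv2.contourArea(k)>1500:
        w=(plane(c,k.reshape(-1,2),.02)[:,:2]*1000).astype(np.float32)
        print(cv2.boundingRect(k),[np.round(a,1) for a in cv2.minAreaRect(w)])
E
```

```text
t 9.83 tcp [ 0.5357 -0.1352  0.2666] ydir -87.29 w 50.1 g 0.0 F [0.8 0.2 0.2]
slide [-0.0013 -0.0005 -0.1533] yaw -0.0 dist 0.077
5.0 398.0
(289, 87, 51, 220) [array([ 536.8, -134.6]), array([147.3,  30.9]), np.float64(1.6)]
(0, 0, 640, 400) [array([ 519.9, -140.3]), array([273.7, 487.5]), np.float64(2.7)]
```

View pics/w3.png

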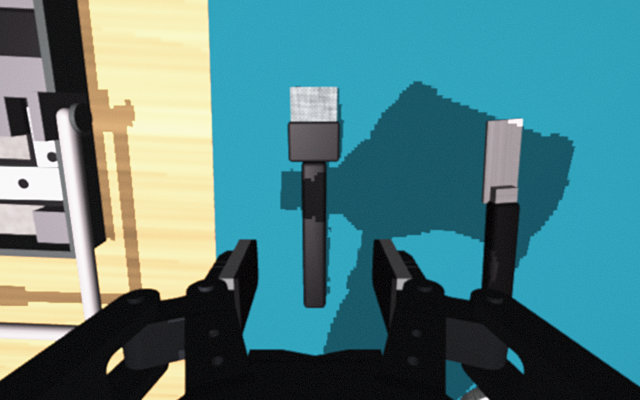

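The brush stands upright in the image at cols 289–340, rows 87–307, centred at about (0.5365, −0.1346) and aligned with the fingers. I'll descend and grip.

drive_tool([
  [0.001, 0.001, -0.05],
  [0.001, 0.001, -0.1],
  [0.001, 0.001, -0.14],
  [0.001, 0.001, -0.16],
  [0.001, 0.001, -0.17],
  [0.001, 0.001, -0.173],
  [0.001, 0.001, -0.173],
  [0.001, 0.001, -0.173],
], claw=[50, 50, 50, 50, 50, 50, 50, 50], yaw=[0, 0, 0, 0, 0, 0, 0, 0])

```text
time: 10.55
tool_pos: [0.5369, -0.1349, 0.1811]
tcp_rot: [3.14, 0.073, 0.003]
wrist_force: [0.4, 0.3, -0.7]
width: 0.584
grip_force: 0.0
```

drive_tool([
  [0, 0, 0],
  [0, 0, 0],
  [0, 0, 0],
  [0, 0, 0],
  [0, 0, 0],
  [0, 0, 0],
  [0, 0, 0],
  [0, 0, 0],
], claw=[8, 8, 8, 8, 8, 8, 8, 8], yaw=[0, 0, 0, 0, 0, 0, 0, 0])

```text
time: 11.22
tool_pos: [0.5368, -0.1349, 0.1809]
tcp_rot: [3.14, 0.072, 0.003]
wrist_force: [-0.9, 0.2, 5.6]
width: 0.17
grip_force: 51.1
```

```bash
python3 - <<'E'
from h import *
to(.6325,.0995,.26,0.5)
E
```

```text
t 11.22 tcp [ 0.5368 -0.1349  0.1809] ydir -87.36 w 14.6 g 51.1 F [-0.9  0.2  5.6]
slide [0.1914 0.4688 0.1581] yaw 0.4881 dist 0.265
```

drive_tool([
  [0, 0, 0.05],
  [0, 0, 0.12],
  [0.01, 0.02, 0.17],
  [0.02, 0.06, 0.18],
  [0.04, 0.1, 0.18],
  [0.06, 0.14, 0.18],
  [0.08, 0.18, 0.18],
  [0.09, 0.22, 0.18],
], claw=[8, 8, 8, 8, 8, 8, 8, 8], yaw=[0, 0, 0.038, 0.076, 0.114, 0.152, 0.19, 0.228])

```text
time: 11.88
tool_pos: [0.5818, -0.0238, 0.2698]
tcp_rot: [2.913, 1.177, 0.001]
wrist_force: [0.6, -0.5, 0.1]
width: 0.168
grip_force: 50.3
```

drive_tool([
  [0.02, 0.04, 0],
  [0.04, 0.08, 0],
  [0.06, 0.12, 0],
  [0.08, 0.16, 0],
  [0.09, 0.2, 0],
  [0.1, 0.23, 0],
  [0.101, 0.246, 0],
  [0.101, 0.248, 0],
], claw=[8, 8, 8, 8, 8, 8, 8, 8], yaw=[0.038, 0.076, 0.114, 0.152, 0.19, 0.22, 0.245, 0.26])

```text
time: 12.55
tool_pos: [0.6316, 0.1012, 0.2692]
tcp_rot: [-2.205, -2.236, 0.0]
wrist_force: [-0.2, -0.4, -1.3]
width: 0.171
grip_force: 50.3
```

drive_tool([
  [0, 0, 0],
  [0, 0, 0],
], claw=[8, 8], yaw=[0, 0])

```text
time: 12.72
tool_pos: [0.6313, 0.0994, 0.2693]
tcp_rot: [-2.213, -2.229, 0.001]
wrist_force: [-0.3, -0.2, -0.2]
width: 0.171
grip_force: 50.3
```

```bash
python3 - <<'E'
from h import *
to(.6325,.0995,.1829,0.5)
c=cam('wrist'); np.savez('w4.npz',**c); save(c,'w4.png')
E
```

```text
t 12.72 tcp [0.6313 0.0994 0.2693] ydir 0.42 w 14.6 g 50.3 F [-0.3 -0.2 -0.2]
slide [ 2.400e-03  1.000e-04 -1.727e-01] yaw 0.0004 dist 0.086
```

View pics/w4.png

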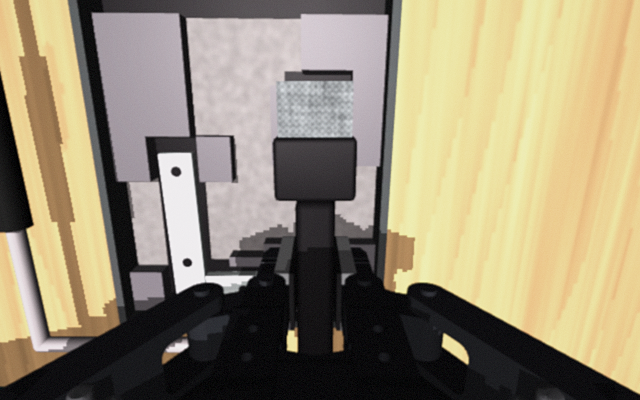

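The bracket sits in its L-compartment (cols 158–195, rows 152–290). The brush head hangs at cols 275–356, with the wide end of its pocket just visible at rows 70–80, cols 285–353.

```bash
python3 - <<'E'
from h import *
c=dict(np.load('w4.npz'))
for uv,z in[((353,76),.018),((353,76),.006),((285,76),.006),((285,76),.018),((320,71),.018),((320,80),.006),((391,150),.03),((384,40),.03),((148,150),.018),((196,150),.018)]:
    print(uv,z,plane(c,[uv],z)[0].round(4))
P=pts(c); print(P[200,175],P[250,182],P[76,320],P[110,315],P[170,175]); 
E
```

```text
(353, 76) 0.018 [0.6536 0.1797 0.018 ]
(353, 76) 0.006 [0.6548 0.1805 0.006 ]
(285, 76) 0.006 [0.6118 0.1802 0.006 ]
(285, 76) 0.018 [0.6128 0.1794 0.018 ]
(320, 71) 0.018 [0.6338 0.1824 0.018 ]
(320, 80) 0.006 [0.634  0.1779 0.006 ]
(391, 150) 0.03 [0.6766 0.1372 0.03  ]
(384, 40) 0.03 [0.6687 0.1979 0.03  ]
(148, 150) 0.018 [0.5255 0.1343 0.018 ]
(196, 150) 0.018 [0.5559 0.1345 0.018 ]
[0.53815688 0.10063285 0.01510864] [0.53912822 0.06414789 0.01418335] [0.63394363 0.18036653 0.00566048] [0.63097706 0.1620276  0.10601347] [0.53967848 0.12074599 0.0139927 ]
```

drive_tool([
  [0.003, 0.001, -0.04],
  [0.003, 0.001, -0.08],
  [0.003, 0.001, -0.12],
  [0.003, 0.001, -0.145],
  [0.003, 0.001, -0.156],
  [0.003, 0.001, -0.162],
  [0.003, 0.001, -0.166],
  [0.003, 0.001, -0.167],
], claw=[8, 8, 8, 8, 8, 8, 8, 8], yaw=[0, 0, 0, 0, 0, 0, 0, 0])

```text
time: 13.43
tool_pos: [0.6337, 0.0997, 0.187]
tcp_rot: [2.212, 2.23, 0.002]
wrist_force: [-0.5, -0.2, -1.7]
width: 0.171
grip_force: 50.4
```

```bash
python3 - <<'E'
from h import *
to(.633,.100,.1828,0.5)
E
```

```text
t 13.43 tcp [0.6337 0.0997 0.187 ] ydir 0.46 w 14.6 g 50.4 F [-0.5 -0.2 -1.7]
slide [-0.0013  0.0005 -0.0085] yaw 0.0002 dist 0.004
```

drive_tool([
  [0, 0, -0.003],
  [0, 0, -0.006],
  [0, 0, -0.008],
  [0, 0, -0.009],
  [0, 0, -0.009],
], claw=[8, 8, 8, 8, 8], yaw=[0, 0, 0, 0, 0])

```text
time: 13.85
tool_pos: [0.6336, 0.0999, 0.183]
tcp_rot: [2.212, 2.23, 0.001]
wrist_force: [0.6, 0.0, 4.5]
width: 0.174
grip_force: 51.0
```

```bash
python3 - <<'E'
from h import *
st()
E
```

```text
t 13.85 tcp [0.6336 0.0999 0.183 ] ydir 0.48 w 14.8 g 51.0 F [0.6 0.  4.5]
```

drive_tool([
  [0, 0, 0],
  [0, 0, 0],
  [0, 0, 0],
  [0, 0, 0],
  [0, 0, 0.02],
  [0, 0, 0.08],
  [0, 0, 0.15],
  [0, 0, 0.19],
], claw=[28, 28, 28, 28, 28, 28, 28, 28], yaw=[0, 0, 0, 0, 0, 0, 0, 0])

```text
time: 14.52
tool_pos: [0.6341, 0.0999, 0.2807]
tcp_rot: [2.21, 2.229, 0.005]
wrist_force: [0.3, 0.0, 1.5]
width: 0.328
grip_force: 0.0
```

drive_tool([
  [-0.01, -0.05, 0],
  [-0.03, -0.1, 0],
  [-0.05, -0.16, 0],
  [-0.07, -0.22, 0],
  [-0.09, -0.28, 0],
  [-0.11, -0.34, 0],
  [-0.13, -0.4, 0],
  [-0.15, -0.46, 0],
], claw=[50, 50, 50, 50, 50, 50, 50, 50], yaw=[-0.036, -0.072, -0.108, -0.144, -0.18, -0.216, -0.252, -0.288])

```text
time: 15.18
tool_pos: [0.5575, -0.1315, 0.2777]
tcp_rot: [2.967, 1.031, 0.001]
wrist_force: [1.4, 0.0, 0.3]
width: 0.584
grip_force: 0.0
```

drive_tool([
  [-0.02, -0.05, 0],
  [-0.04, -0.11, 0],
  [-0.06, -0.17, 0],
  [-0.075, -0.22, 0],
  [-0.079, -0.25, 0],
  [-0.079, -0.266, 0],
  [-0.079, -0.268, 0],
  [-0.079, -0.268, 0],
], claw=[50, 50, 50, 50, 50, 50, 50, 50], yaw=[-0.036, -0.072, -0.108, -0.14, -0.16, -0.17, -0.173, -0.173])

```text
time: 15.85
tool_pos: [0.5188, -0.2642, 0.2772]
tcp_rot: [-3.135, -0.206, -0.001]
wrist_force: [0.5, 0.6, 0.6]
width: 0.585
grip_force: 0.0
```

```bash
python3 - <<'E'
from h import *
c=cam('wrist'); np.savez('w5.npz',**c); save(c,'w5.png')
to(.519,-.264,.18,-82.6)
im=cv2.GaussianBlur(c['color'],(3,3),0).astype(int); d=im[...,2]-im[...,0]
m=((d<40)*255).astype(np.uint8)
for k in cv2.findContours(m,0,2)[0]:
    if cv2.contourArea(k)>1500:
      for z in(.007,.018):
        w=(plane(c,k.reshape(-1,2),z)[:,:2]*1000).astype(np.float32)
        print(z,cv2.boundingRect(k),[np.round(a,1) for a in cv2.minAreaRect(w)],cv2.fitLine(w,2,0,.01,.01).ravel())
E
```

```text
t 15.9 tcp [ 0.5189 -0.2636  0.277 ] ydir -82.43 w 50.2 g 0.0 F [ 0.6 -0.5 -0.2]
slide [ 0.0003 -0.0008 -0.194 ] yaw -0.0009 dist 0.097
0.007 (299, 83, 34, 218) [array([ 516.8, -264.9]), array([160.3,  22.2]), np.float64(6.9)] [ 9.9703944e-01  7.6892182e-02  5.1126947e+02 -2.6616794e+02]
0.018 (299, 83, 34, 218) [array([ 519.9, -264.5]), array([153. ,  21.2]), np.float64(6.9)] [ 9.9703938e-01  7.6892301e-02  5.1465735e+02 -2.6570416e+02]
0.007 (0, 0, 640, 400) [array([ 494.7, -272. ]), array([303.5, 540.5]), np.float64(7.6)] [ 1.4677046e-01 -9.8917055e-01  4.5083990e+02 -2.9992288e+02]
0.018 (0, 0, 640, 400) [array([ 498.8, -271.2]), array([289.5, 515.7]), np.float64(7.6)] [ 1.4677046e-01 -9.8917055e-01  4.5700241e+02 -2.9790927e+02]
```

View pics/w5.png

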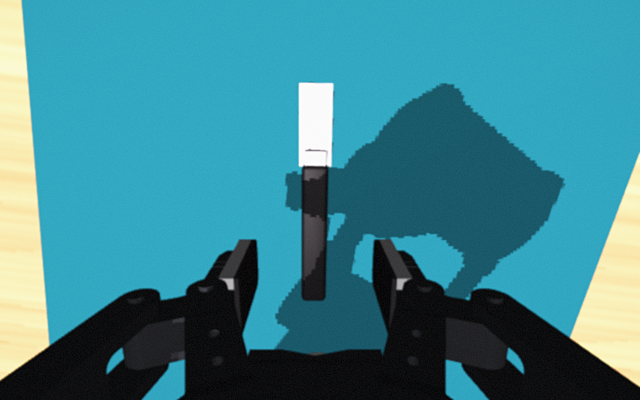

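The spatula stands upright in the image at cols 299–333, rows 83–300, centred under the tool. I'll descend and grip.

drive_tool([
  [0, -0.001, -0.06],
  [0, -0.001, -0.12],
  [0, -0.001, -0.16],
  [0, -0.001, -0.18],
  [0, -0.001, -0.19],
  [0, -0.001, -0.193],
  [0, -0.001, -0.193],
  [0, -0.001, -0.193],
], claw=[50, 50, 50, 50, 50, 50, 50, 50], yaw=[0, 0, 0, 0, 0, 0, 0, 0])

```text
time: 16.57
tool_pos: [0.5196, -0.2649, 0.1818]
tcp_rot: [3.133, 0.206, 0.003]
wrist_force: [-0.6, -0.0, 0.0]
width: 0.584
grip_force: 0.0
```

drive_tool([
  [0, 0, 0],
  [0, 0, 0],
  [0, 0, 0],
  [0, 0, 0],
  [0, 0, 0],
  [0, 0, 0],
  [0, 0, 0],
  [0, 0, 0],
], claw=[10, 10, 10, 10, 10, 10, 10, 10], yaw=[0, 0, 0, 0, 0, 0, 0, 0])

```text
time: 17.23
tool_pos: [0.5193, -0.2651, 0.1817]
tcp_rot: [3.134, 0.205, 0.003]
wrist_force: [-1.1, 0.8, 6.4]
width: 0.193
grip_force: 51.2
```

```bash
python3 - <<'E'
from h import *
to(.5865,.2277,.28,-89.5)
E
```

```text
t 17.23 tcp [ 0.5193 -0.2651  0.1817] ydir -82.51 w 16.4 g 51.2 F [-1.1  0.8  6.4]
slide [0.1345 0.9856 0.1967] yaw -0.0388 dist 0.507
```

drive_tool([
  [0, 0, 0.05],
  [0, 0, 0.12],
  [0, 0.03, 0.18],
  [0, 0.1, 0.2],
  [0, 0.17, 0.2],
  [0, 0.24, 0.2],
  [0.01, 0.31, 0.2],
  [0.02, 0.38, 0.2],
], claw=[10, 10, 10, 10, 10, 10, 10, 10], yaw=[0, 0, 0, 0, 0, 0, 0, 0])

```text
time: 17.9
tool_pos: [0.5279, -0.0733, 0.2803]
tcp_rot: [-3.135, -0.204, 0.0]
wrist_force: [0.3, 0.6, -0.0]
width: 0.19
grip_force: 50.4
```

drive_tool([
  [0.015, 0.07, 0],
  [0.03, 0.14, 0],
  [0.045, 0.21, 0],
  [0.06, 0.28, 0],
  [0.075, 0.35, 0],
  [0.09, 0.42, 0],
  [0.105, 0.49, 0],
  [0.114, 0.54, 0],
], claw=[10, 10, 10, 10, 10, 10, 10, 10], yaw=[-0.005, -0.01, -0.015, -0.02, -0.025, -0.03, -0.035, -0.039])

```text
time: 18.57
tool_pos: [0.5857, 0.1981, 0.2801]
tcp_rot: [-3.141, -0.014, -0.0]
wrist_force: [0.4, -1.0, -0.1]
width: 0.193
grip_force: 50.4
```

drive_tool([
  [0, 0.04, 0],
  [0, 0.064, 0],
  [0, 0.066, 0],
  [0, 0.066, 0],
], claw=[10, 10, 10, 10], yaw=[0, 0, 0, 0])

```text
time: 18.9
tool_pos: [0.5853, 0.2283, 0.2798]
tcp_rot: [3.141, 0.015, -0.001]
wrist_force: [-1.2, -0.6, -0.4]
width: 0.191
grip_force: 50.4
```

```bash
python3 - <<'E'
from h import *
to(.5865,.2277,.1837,-89.5)
c=cam('wrist'); np.savez('w6.npz',**c); save(c,'w6.png')
E
```

```text
t 18.9 tcp [0.5853 0.2283 0.2798] ydir -89.45 w 16.3 g 50.4 F [-1.2 -0.6 -0.4]
slide [ 0.0024 -0.0013 -0.1923] yaw -0.0003 dist 0.096
```

View pics/w6.png

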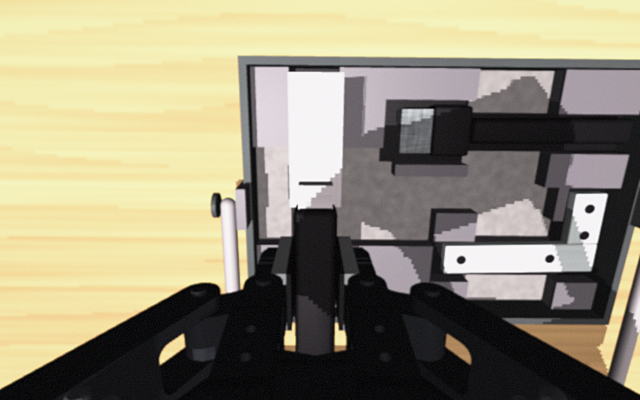

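The brush (head at 400–470, rows 105–155) and the bracket are both seated in their compartments. The spatula hangs at cols 288–344 over its pocket, with the rim's +y edge at col 240.

```bash
python3 - <<'E'
from h import *
c=dict(np.load('w6.npz'))
for uv,z in[((288,120),.018),((346,110),.018),((346,110),.006),((291,200),.006),((345,200),.006),((240,120),.03),((252,120),.03),((315,58),.03),((315,68),.03),((315,68),.006),((288,68),.018),((341,68),.018)]:
    print(uv,z,plane(c,[uv],z)[0].round(4))
P=pts(c)
for a in(100,130,200,215): print(a,[(u,P[a,u,1].round(4),P[a,u,2].round(3)) for u in range(276,372,6)])
b=[(P[130,u]).round(4) for u in(415,440,500,560)]; print(b,P[258,480],P[258,540],P[220,588])
cv2.imwrite('pics/w6c.png',cv2.resize(cv2.convertScaleAbs(c['color'][50:260,230:400,::-1],alpha=1.3),None,fx=3,fy=2.8))
E
```

```text
(288, 120) 0.018 [0.6395 0.2454 0.018 ]
(346, 110) 0.018 [0.6462 0.2081 0.018 ]
(346, 110) 0.006 [0.6458 0.207  0.006 ]
(291, 200) 0.006 [0.5821 0.2447 0.006 ]
(345, 200) 0.006 [0.5825 0.2055 0.006 ]
(240, 120) 0.03 [0.6398 0.2741 0.03  ]
(252, 120) 0.03 [0.6399 0.2667 0.03  ]
(315, 58) 0.03 [0.6759 0.2283 0.03  ]
(315, 68) 0.03 [0.6704 0.2283 0.03  ]
(315, 68) 0.006 [0.6724 0.2283 0.006 ]
(288, 68) 0.018 [0.6712 0.2451 0.018 ]
(341, 68) 0.018 [0.6716 0.212  0.018 ]
100 [(276, np.float64(0.253), np.float64(0.018)), (282, np.float64(0.2491), np.float64(0.018)), (288, np.float64(0.2389), np.float64(0.105)), (294, np.float64(0.2365), np.float64(0.105)), (300, np.float64(0.2342), np.float64(0.105)), (306, np.float64(0.2317), np.float64(0.107)), (312, np.float64(0.2294), np.float64(0.105)), (318, np.float64(0.227), np.float64(0.105)), (324, np.float64(0.2246), np.float64(0.105)), (330, np.float64(0.2222), np.float64(0.105)), (336, np.float64(0.2198), np.float64(0.105)), (342, np.float64(0.2175), np.float64(0.106)), (348, np.float64(0.207), np.float64(0.018)), (354, np.float64(0.2031), np.
[... 1864 characters left out ...]
), (312, np.float64(0.2289), np.float64(0.115)), (318, np.float64(0.2265), np.float64(0.117)), (324, np.float64(0.2241), np.float64(0.116)), (330, np.float64(0.2217), np.float64(0.116)), (336, np.float64(0.2192), np.float64(0.114)), (342, np.float64(0.2074), np.float64(0.006)), (348, np.float64(0.2029), np.float64(0.006)), (354, np.float64(0.1986), np.float64(0.007)), (360, np.float64(0.1942), np.float64(0.006)), (366, np.float64(0.1898), np.float64(0.006))]
[array([0.634 , 0.1629, 0.0191]), array([0.6344, 0.1474, 0.0215]), array([0.6349, 0.1092, 0.0222]), array([0.6352, 0.0698, 0.021 ])] [0.5415017  0.1056242  0.01407459] [0.54211204 0.06175203 0.0144068 ] [0.57169853 0.0324615  0.01385483]
```

View pics/w6c.png

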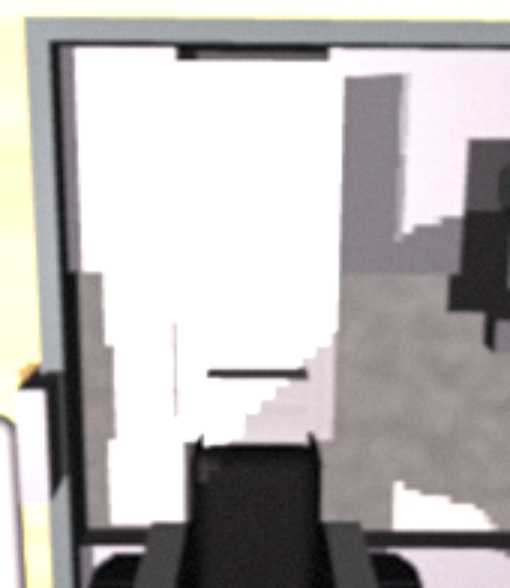

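The enlarged crop shows the pocket's +x end as a dark strip at crop cols 178–328, row 50. That puts its centre line at y ≈ 0.2287 and its centre at x ≈ 0.5855, right under the tool.

drive_tool([
  [0, 0, -0.06],
  [0, 0, -0.11],
  [0, 0, -0.15],
  [0, 0, -0.17],
  [0, 0, -0.18],
  [0, 0, -0.184],
  [0, 0, -0.186],
  [0, 0, -0.186],
], claw=[10, 10, 10, 10, 10, 10, 10, 10], yaw=[0, 0, 0, 0, 0, 0, 0, 0])

```text
time: 19.62
tool_pos: [0.5864, 0.2282, 0.1886]
tcp_rot: [-3.141, -0.012, -0.003]
wrist_force: [0.1, -0.4, -0.6]
width: 0.186
grip_force: 50.4
```

```bash
python3 - <<'E'
from h import *
to(.586,.2286,.1836,-89.5)
E
```

```text
t 19.62 tcp [0.5864 0.2282 0.1886] ydir -89.54 w 15.9 g 50.4 F [ 0.1 -0.4 -0.6]
slide [-0.0008  0.0007 -0.01  ] yaw 0.0002 dist 0.005
```

drive_tool([
  [0, 0, -0.003],
  [0, 0, -0.006],
  [0, 0, -0.008],
  [0, 0, -0.01],
  [0, 0, -0.01],
  [0, 0, -0.01],
], claw=[10, 10, 10, 10, 10, 10], yaw=[0, 0, 0, 0, 0, 0])

```text
time: 20.12
tool_pos: [0.5859, 0.2285, 0.1837]
tcp_rot: [-3.141, -0.013, -0.001]
wrist_force: [-1.7, -0.6, 5.7]
width: 0.193
grip_force: 51.1
```

```bash
python3 - <<'E'
from h import *
st()
E
```

```text
t 20.12 tcp [0.5859 0.2285 0.1837] ydir -89.51 w 16.4 g 51.1 F [-1.7 -0.6  5.7]
```

drive_tool([
  [0, 0, 0],
  [0, 0, 0],
  [0, 0, 0],
  [0, 0, 0],
  [0, 0, 0.02],
  [0, 0, 0.08],
  [0, 0, 0.15],
  [0, 0, 0.19],
], claw=[30, 30, 30, 30, 30, 30, 30, 30], yaw=[0, 0, 0, 0, 0, 0, 0, 0])

```text
time: 20.78
tool_pos: [0.5865, 0.2286, 0.2812]
tcp_rot: [-3.14, -0.013, -0.006]
wrist_force: [1.4, -0.4, 0.7]
width: 0.355
grip_force: 0.0
```

drive_tool([
  [-0.02, -0.01, 0],
  [-0.04, -0.02, 0],
  [-0.06, -0.03, 0],
  [-0.08, -0.05, 0],
  [-0.11, -0.07, 0],
  [-0.14, -0.09, 0],
  [-0.17, -0.1, 0],
  [-0.19, -0.12, 0],
], claw=[50, 50, 50, 50, 50, 50, 50, 50], yaw=[0.038, 0.076, 0.114, 0.152, 0.19, 0.228, 0.266, 0.304])

```text
time: 21.45
tool_pos: [0.4894, 0.1682, 0.2778]
tcp_rot: [-2.779, -1.464, 0.0]
wrist_force: [-0.4, -0.2, -0.4]
width: 0.584
grip_force: 0.0
```

drive_tool([
  [-0.02, -0.01, 0],
  [-0.04, -0.02, 0],
  [-0.06, -0.03, 0],
  [-0.08, -0.04, 0],
  [-0.091, -0.05, 0],
  [-0.091, -0.053, 0],
  [-0.091, -0.053, 0],
  [-0.091, -0.053, 0],
], claw=[50, 50, 50, 50, 50, 50, 50, 50], yaw=[0.038, 0.076, 0.114, 0.152, 0.18, 0.193, 0.196, 0.196])

```text
time: 22.12
tool_pos: [0.4453, 0.1418, 0.278]
tcp_rot: [2.213, 2.229, 0.002]
wrist_force: [-0.1, -0.6, -0.2]
width: 0.583
grip_force: 0.0
```

```bash
python3 - <<'E'
from h import *
c=cam('wrist'); np.savez('w7.npz',**c)
to(.4455,.142,.191,.5)
t=cam('top'); np.savez('top3.npz',**t)
cv2.imwrite('pics/w7.png',np.vstack([c['color'],cv2.resize(t['color'][130:270,140:310],(640,527))[:0]])[:,:,::-1])
P=pts(c); z=P[...,2]; k=(z>.03)&(z<.06)&(P[...,0]<.47)&(P[...,0]>.42); w=P[k]; print(len(w),np.median(w,0),w[:,2].max())
E
```

```text
t 22.17 tcp [0.4454 0.1419 0.2779] ydir 0.41 w 49.6 g 0.0 F [ 0.5 -0.4  0.5]
slide [ 0.0002  0.0002 -0.1739] yaw 0.0005 dist 0.087
7959 [0.44707112 0.16181724 0.04296757] 0.04807416538118142
```

View pics/w7.png

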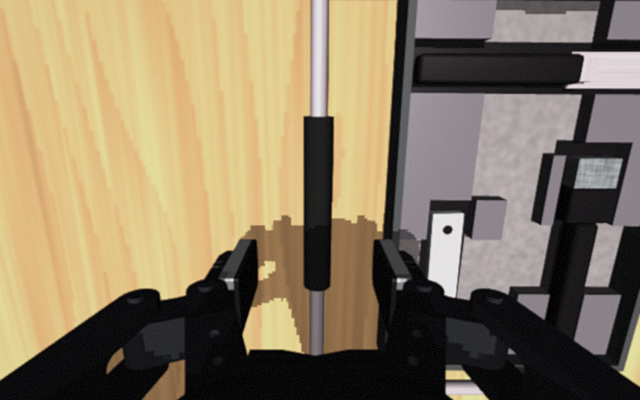

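The spatula lies in its pocket (row 68) and the brush and bracket are in place. The sleeve is at cols 304–332, centred between the fingers at x ≈ 0.447. I'll go down and take the bar with a light grip.

drive_tool([
  [0.003, 0, -0.05],
  [0.003, 0, -0.1],
  [0.003, 0, -0.14],
  [0.003, 0, -0.16],
  [0.003, 0, -0.17],
  [0.003, 0, -0.174],
  [0.003, 0, -0.174],
  [0.003, 0, -0.174],
], claw=[40, 40, 40, 40, 40, 40, 40, 40], yaw=[0, 0, 0, 0, 0, 0, 0, 0])

```text
time: 22.88
tool_pos: [0.4474, 0.1421, 0.1914]
tcp_rot: [2.212, 2.23, 0.003]
wrist_force: [-0.5, 0.4, 0.7]
width: 0.47
grip_force: 0.0
```

drive_tool([
  [0, 0, 0],
  [0, 0, 0],
  [0, 0, 0],
  [0, 0, 0],
  [0, 0, 0],
  [0, 0, 0],
  [0, 0, 0],
], claw=[10, 10, 10, 10, 10, 10, 10], yaw=[0, 0, 0, 0, 0, 0, 0], newtons=30)

```text
time: 23.47
tool_pos: [0.4469, 0.142, 0.1906]
tcp_rot: [2.212, 2.23, 0.002]
wrist_force: [0.4, 2.2, 0.9]
width: 0.197
grip_force: 29.4
```

```bash
python3 - <<'E'
from h import *
s=st(); p=s['tool_pos']
for k in range(0,108,6):
    a=np.radians(k); print(k,(.14*(1-np.cos(a))/.5).round(3),(.14*np.sin(a)/.5).round(3))
E
```

```text
t 23.47 tcp [0.4469 0.142  0.1906] ydir 0.47 w 16.8 g 29.4 F [0.4 2.2 0.9]
0 0.0 0.0
6 0.002 0.029
12 0.006 0.058
18 0.014 0.087
24 0.024 0.114
30 0.038 0.14
36 0.053 0.165
42 0.072 0.187
48 0.093 0.208
54 0.115 0.227
60 0.14 0.242
66 0.166 0.256
72 0.193 0.266
78 0.222 0.274
84 0.251 0.278
90 0.28 0.28
96 0.309 0.278
102 0.338 0.274
```

drive_tool([
  [0.001, 0.02, 0.0],
  [0.002, 0, 0.029],
  [0.006, 0, 0.058],
  [0.014, 0, 0.087],
  [0.024, 0, 0.114],
  [0.038, 0, 0.14],
  [0.053, 0, 0.165],
  [0.072, 0, 0.187],
], claw=[10, 10, 10, 10, 10, 10, 10, 10], yaw=[0, 0, 0, 0, 0, 0, 0, 0])

```text
time: 24.13
tool_pos: [0.4796, 0.1429, 0.2826]
tcp_rot: [-2.207, -2.222, 0.01]
wrist_force: [-11.7, 8.7, 2.4]
width: 0.199
grip_force: 29.9
```

```bash
python3 - <<'E'
from h import *
s=st(); p=s['tool_pos']; d=p-[.5865,.142,.1906]; print(d,np.hypot(d[0],d[2]),np.degrees(np.arctan2(d[2],-d[0])))
E
```

```text
t 24.13 tcp [0.4796 0.1429 0.2826] ydir 0.39 w 17.0 g 29.9 F [-11.7   8.7   2.4]
[-0.1068729   0.000926    0.09198701] 0.1410086057179756 40.71904054499699
```

The first row of that move carried a stray 10 mm y shift, which was undone at once; the forces stayed small. Continuing the arc.

drive_tool([
  [0.021, 0, 0.021],
  [0.043, 0, 0.04],
  [0.068, 0, 0.055],
  [0.094, 0, 0.069],
  [0.121, 0, 0.079],
  [0.15, 0, 0.087],
  [0.179, 0, 0.091],
  [0.208, 0, 0.093],
], claw=[10, 10, 10, 10, 10, 10, 10, 10], yaw=[0, 0, 0, 0, 0, 0, 0, 0])

```text
time: 24.8
tool_pos: [0.5863, 0.143, 0.3314]
tcp_rot: [-2.21, -2.228, 0.0]
wrist_force: [-6.0, 5.6, 5.1]
width: 0.197
grip_force: 33.0
```

```bash
python3 - <<'E'
from h import *
s=st(); p=s['tool_pos']; d=p-[.5865,.142,.1906]; print(d,np.hypot(d[0],d[2]),np.degrees(np.arctan2(d[2],-d[0])))
E
```

```text
t 24.8 tcp [0.5863 0.143  0.3314] ydir 0.48 w 16.8 g 33.0 F [-6.   5.6  5.1]
[-0.00021521  0.00100698  0.14075439] 0.1407545572872767 89.91239639786252
```

drive_tool([
  [0.015, 0, 0],
  [0.03, 0, -0.002],
  [0.045, 0, -0.004],
  [0.06, 0, -0.007],
  [0.07, 0, -0.009],
  [0.078, 0, -0.011],
  [0.083, 0, -0.013],
  [0.086, 0, -0.013],
], claw=[10, 10, 10, 10, 10, 10, 10, 10], yaw=[0, 0, 0, 0, 0, 0, 0, 0])

```text
time: 25.47
tool_pos: [0.6273, 0.1431, 0.3239]
tcp_rot: [-2.207, -2.225, 0.009]
wrist_force: [-15.1, 3.6, 13.3]
width: 0.202
grip_force: 35.2
```

```bash
python3 - <<'E'
from h import *
s=st(); p=s['tool_pos']; d=p-[.5865,.142,.1906]; print(d,np.hypot(d[0],d[2]),np.radians(np.degrees(np.arctan2(d[2],-d[0]))))
E
```

```text
t 25.47 tcp [0.6273 0.1431 0.3239] ydir 0.47 w 17.3 g 35.2 F [-15.1   3.6  13.3]
[0.04084842 0.00107293 0.1333411 ] 0.1394576694515865 1.8680642890067658
```

drive_tool([
  [0.004, 0, -0.001],
  [0.008, 0, -0.002],
  [0.01, 0, -0.003],
  [0.01, 0, -0.003],
  [0.01, 0, -0.003],
], claw=[10, 10, 10, 10, 10], yaw=[0, 0, 0, 0, 0])

```text
time: 25.88
tool_pos: [0.629, 0.1432, 0.3238]
tcp_rot: [-2.202, -2.221, 0.02]
wrist_force: [-28.3, 3.4, 25.9]
width: 0.199
grip_force: 36.5
```

```bash
python3 - <<'E'
from h import *
s=st(); p=s['tool_pos']; d=p-[.5865,.142,.1906]; print(d,np.hypot(d[0],d[2]),np.radians(np.degrees(np.arctan2(d[2],-d[0]))))
E
```

```text
t 25.88 tcp [0.629  0.1432 0.3238] ydir 0.49 w 17.0 g 36.5 F [-28.3   3.4  25.9]
[0.04253336 0.001156   0.13316642] 0.1397940664487629 1.8799549703950331
```

The force rises steeply (28 N against the 3 N needed to move it), so the handle is on its stop. Releasing and withdrawing upward.

drive_tool([
  [0, 0, 0],
  [0, 0, 0],
  [0, 0, 0],
  [0, 0, 0],
  [0, 0, 0],
  [0, 0, 0.04],
  [0, 0, 0.1],
  [0, 0, 0.16],
], claw=[50, 50, 50, 50, 50, 50, 50, 50], yaw=[0, 0, 0, 0, 0, 0, 0, 0])

```text
time: 26.55
tool_pos: [0.6344, 0.1415, 0.401]
tcp_rot: [-2.211, -2.229, 0.005]
wrist_force: [-0.1, 0.6, 0.1]
width: 0.585
grip_force: 0.0
```

drive_tool([
  [-0.04, 0, 0.04],
  [-0.1, 0.02, 0.06],
  [-0.16, 0.06, 0.06],
  [-0.2, 0.1, 0.06],
  [-0.2, 0.1, 0.06],
  [-0.2, 0.1, 0.06],
], claw=[50, 50, 50, 50, 50, 50], yaw=[0, 0, 0, 0, 0, 0])

```text
time: 27.05
tool_pos: [0.534, 0.1925, 0.4325]
tcp_rot: [2.209, 2.232, 0.001]
wrist_force: [0.1, -0.5, 0.1]
width: 0.582
grip_force: 0.0
```

```bash
python3 - <<'E'
from h import *
st(); c=cam('side'); P=pts(c); save(c,'side2.png')
t=cam('top')
cv2.imwrite('pics/fin.png',np.hstack([cv2.resize(cv2.convertScaleAbs(c['color'][110:230,210:370],alpha=1.4),None,fx=2.4,fy=2.4,interpolation=2),cv2.resize(cv2.convertScaleAbs(t['color'][130:250,150:310],alpha=1.8),None,fx=2.4,fy=2.4,interpolation=2)])[:,:,::-1])
for n,cc in(('side',c),('top',t)):
    P=pts(cc); k=(P[...,2]>.155)&(P[...,2]<.19)&(P[...,0]>.5)&(P[...,0]<.68)&(P[...,1]>.05)&(P[...,1]<.24)
    w=P[k]; print(n,len(w),np.median(w,0) if len(w) else 0, w[:,2].max() if len(w) else 0)
E
```

```text
t 27.05 tcp [0.534  0.1925 0.4325] ydir 0.59 w 49.7 g 0.0 F [ 0.1 -0.5  0.1]
side 318 [0.62117987 0.1344287  0.17593462] 0.18163884121127882
top 724 [0.62393679 0.13701015 0.17668942] 0.18270319084365516
```

View pics/fin.png

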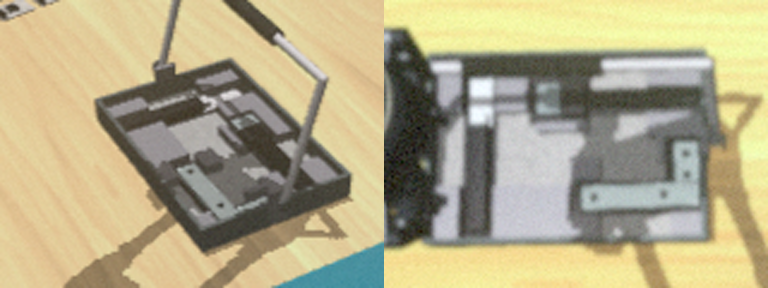

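The last picture shows all three items in their compartments and the handle standing past upright. The bar is at x ≈ 0.624, about 38 mm past the hinge line against the expected 39, and the gripper is clear of everything.

```bash
python3 -c "
from workcell import bot
print(bot.finish_job())"
```

```text
the job is handed in; nothing more can be done
None
```

The brush, spatula and bracket lie in their compartments, the handle is home against its end stop and released, and the job was handed in at about 27 s of the 72 s limit (no verdict came back).

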